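# Unpin the dividing table and set it to the index pointer

## Task

Draw the locking pin up out of the dividing table and park it at the closed end of the notch in the side bracket, hanging upright by its collar. Then push the table round, for which it has an upright post, until its long zero line meets the line on the index pointer, and leave it standing there. Do not touch the polished brass pommel in the chuck, do not shift the pointer, and leave the other things on the bench alone.

Things in the scene. Friction and masses are not known exactly. Their poses are not given: they have to be found in the camera images.
- divider: Rotary dividing table, grey base 236 mm across. Origin: bench level, on the vertical turning axis; z up, x away from the robot at yaw 0. Its round steel table is 200 mm wide, top 85 mm above the bench, with 12 index holes. In the middle a chuck 82 mm wide, jaws up to 141 mm. On the base: pin bore and parking bracket at +y, worm handwheel far left (64 mm high), bolted feet 24 mm high.
- turntable (a joint): Angle (rad) of the round table, 0 at the start, growing clockwise from above, limits +-3.1. Steady drag of about 0.35 N m (5 N at the post); it stays where it is left. The zero line meets the pointer when this equals joint pointer. The pin in its bore blocks it.
- pointer (a joint): Angle (rad) of the index pointer clamped on the base, measured like joint turntable, 0.45 to 1.4. A steel block 24 mm wide outside the table's rim, 101 to 141 mm from the axis, top just below the table's top, with a nose towards the rim and a dark line 2 mm wide on top. Stiff, but it can be knocked.
- zero_mark (a point): Outer end of the table's zero line (the one long dark line, 2.6 mm wide, from near the chuck to the rim), at the rim, 100 mm from the axis, on the table's top surface. Turns with the table.
- pointer_mark (a point): Point on the rim circle (100 mm from the axis, height of the table's top) at the tip of the index pointer, where the zero line's outer end must come.
- post (a point): Mid-height of the upright black turning post on the table: a round grip 18 mm in diameter, standing 50 mm above the table top (this point is 25 mm above it), 74 mm from the table's axis. Turns with the table. Clear space of 22 mm to the chuck.
- pommel: Polished brass pommel, 35 mm in diameter, gripped in the chuck at the centre of the table; its top is 149 mm above the bench (64 mm above the table top). Origin on the table's axis at bench height. Not to be touched.
- pin: Loose steel locking pin, 0.11 kg. Origin: centre of the underside of its collar; z up along the pin. Above: collar 26 mm in diameter and 5 mm thick, then a knurled round head 20 mm in diameter from 5 to 35 mm above the origin (grip here). Below: shank 10 mm in diameter and 44 mm long, tapered at its tip. At the start it stands in the bore, collar resting on the table top.
- bore (a point): Where the pin stands at the start: axis of the bore, on the table's top surface. The pin passes a hole in the table, then a bore in the base (1.2 mm clearance); lift it more than 46 mm to be clear.
- notch (a point): Parking place: where the pin's origin is when parked. Bracket plate 38 x 35 x 6 mm, top level with the table top (85 mm above the bench), 62 mm outward of the bore, with a U notch 14 mm wide open on one side; nothing below it down to 25 mm. This point: on the plate's top, at the closed end of the notch (parked shank 0.5 mm from the end).
- notch_mouth (a point): Middle of the notch's open side, at the edge of the plate, on its top surface, 18 mm from point notch. The notch runs straight from here to point notch; beyond the mouth is free space.
- chuck_key: Steel T-handled chuck key lying right of the dividing table, 90 mm by 92 mm; bystander.
- blank: Brass bolster blank, 75 x 22 x 12 mm, lying beyond the dividing table; bystander.
- file: Flat file with wooden handle, 255 mm long, lying right of the dividing table; bystander.
- hammer: Hammer lying left of the dividing table; bystander.
- jar: Glass jar with lid, 64 mm in diameter, 85 mm tall, near left; bystander.
- brush: Bench brush lying near right; bystander.
- pin_tip (a point): Lower end of the pin's shank, on its axis, 44 mm below the underside of the collar.

How it is judged:
On the way, in this order (a step that is already met when the one before it is completed fails the run):
1. the locking pin is drawn clear of the table (height (world z) of pin_tip above 0.088 m), for 0.1 s.
2. the pin hangs upright by its collar at the closed end of the bracket's notch (horizontal distance between pin and notch below 0.008 m and height (world z) of pin between 0.081 and 0.089 m and angle between pin's own z axis and vertical below 0.15 rad and contact force between the fingers and pin below 0.1 N), for 0.2 s.
3. the zero line stands at the index pointer (horizontal distance between zero_mark and pointer_mark below 0.005 m), for 0.3 s.
At the end, for the whole second after the job is handed in: Zero line's outer end within 5 mm of the pointer's mark (about 3 degrees), table still; pin at rest in the notch within 8 mm of its closed-end place, collar down on the plate within 4 mm, upright within 0.15 rad; pointer within 4 mm of where it was (horizontal distance between zero_mark and pointer_mark below 0.005 m and velocity of joint turntable between -0.02 and 0.02 rad/s and horizontal distance between pin and notch below 0.008 m and height (world z) of pin between 0.081 and 0.089 m and angle between pin's own z axis and vertical below 0.15 rad and linear speed of pin below 0.02 m/s and distance of pointer_mark from where it was at the start of the episode below 0.004 m); the robot touches nothing.
It fails at once if the brass pommel is touched (contact force between any of the fingers, the arm, pin and pommel above 0.5 N).
It fails at once if the index pointer is shifted by more than 4 mm (distance of pointer_mark from where it was at the start of the episode above 0.004 m).
It fails at once if a bystander is moved by more than 20 mm (distance of any of chuck_key, blank, file, hammer, jar, brush from where it was at the start of the episode above 0.02 m).
It also fails if it takes over 53 s, if anything falls off the work surface, if the arm or the gripper's body presses on something with over 40 N, if the wrist force passes 120 N, or if a joint passes its speed limit or range.

## Robot

A 6-joint arm with a two-finger parallel gripper is mounted at the origin on the work surface. World frame = base frame: x ahead of the robot, y to its left, z up, the work surface at z = 0. Lengths are in m, angles in rad, forces in N, time in s.
With the tool pointing down it reaches from about 0.3 to 1 m from the base axis. Payload 5.1 kg.
Tool frame: the origin (TCP) lies midway between the tips of the shut fingers; the grasp point (between the pads) lies 19 mm behind it; z points along the fingers, y is the direction in which the jaws open and shut (so a half turn about z gives the same grasp; the last joint's range is limited). The gripper opens to 95 mm and grips with 3 to 60 N. Pads are 20 mm wide; open, the fingers measure 119 mm over their backs; the gripper's body (75 mm by 180 mm) begins 59 mm behind the grasp point.
Start: joints at [1.028, 0.124, 1.65, -0, 1.367, -0.083], TCP at [0.288, 0.582, 0.215] pointing down, gripper open.
Joint ranges: [-2.61, 2.61], [-1.02, 2.33], [0.03, 2.71], [-1.35, 4.49], [0.32, 2.68], [-2.91, 2.91]. Speed limits (rad/s): [2.57, 2.57, 3.14, 3.14, 3.14, 3.14].

## Interface

Orientations are given as a rotation vector (axis times angle).
In Python, from bench import r, ik, optics, hand_in gives the robot as it stands. Calls block until the motion is done:
- r.goto(position, orientation): joint-space move of the TCP to a pose.
- r.move_straight(position, frame=None, feed=0.15, f_stop=None): straight line of the TCP; frame=None keeps the orientation; feed is the mean speed in m/s. With f_stop (N) it stops when the force on the tool has changed by that much, and returns True; else False.
- r.move_joints(angles): joint-space move.
- r.gripper_open() and r.clamp(newtons=None): open the fingers fully, or close them until they stop; newtons is the grip in N (None keeps the last).
- r.dwell(seconds).
- ik(position, orientation): joint angles nearest the present ones, or None.
- r.read_state(): the state.
- optics.get_image(name): name is "scene" or "side" or "wrist"; returns a dict with "color" (384x512x3 uint8, red, green, blue), "K" (3x3 intrinsics, pixels), "k1" (the pictures are not rectified: a ray, as slopes to the right and down, at radius r is drawn at 1 + k1 r^2 times it, then the intrinsics apply), "camera_from_world" (4x4, takes a point from world to camera coordinates). Camera axes: x right, y up, looking along -z (the intrinsics and any distortion apply to the point x, -y, -z); pixel columns grow to the right and rows downward; lengths in m; the calibration is good to about 2 mm. A picture is of the moment at which its call begins. There is no depth.
A pose or a line that the arm cannot do raises r.PlanningError and nothing moves.
- hand_in(): hands the job in, once; it reports no verdict.
The state is a dict: "time": time; "joints": joint angles; "qd": joint speeds; "tau": joint torques, N m; "ee_pos": TCP position; "eef_rot": TCP orientation; "force": force on the tool from outside, world axes, zero at the start; "ft_torque": the same for the moment, N m; "grip_width": finger opening in m.
Only numpy, scipy, OpenCV 4.12 (cv2) and the standard library are available. Lean on these libraries where they do the work, as an engineer would, in place of code of your own. Each camera call takes 0.05 s, during which the arm holds its last target. There are 200 camera calls.

## Working session

There is one attempt and no reset: what is moved stays moved. The work goes in short steps, each a Python script; the robot and the scene stay as the last script left them, time stands still between calls to the robot, and variables do not carry over. Pictures are saved under pics/ and viewed, about 8 in all and at most 12, crops included, and the job is handed in when it is done.

```bash
ls; mkdir -p pics; cat > h.py <<'E'
import numpy as np, cv2
from bench import r, ik, optics, hand_in
def ray(im,u,v):
    K=im["K"]; k=im["k1"]
    x=np.array([(u-K[0,2])/K[0,0],(v-K[1,2])/K[1,1]]); s=x.copy()
    for _ in range(30): s=x/(1+k*(s@s))
    M=im["camera_from_world"]; R=M[:3,:3]; t=M[:3,3]
    return -R.T@t, R.T@np.array([s[0],-s[1],-1.0])
def onz(im,u,v,z):
    o,d=ray(im,u,v); return o+d*(z-o[2])/d[2]
def proj(im,p):
    M=im["camera_from_world"]; q=M[:3,:3]@np.asarray(p)+M[:3,3]
    s=np.array([q[0],-q[1]])/-q[2]; s=s*(1+im["k1"]*(s@s)); K=im["K"]
    return np.array([K[0,0]*s[0]+K[0,2],K[1,1]*s[1]+K[1,2]])
def save(im,n): cv2.imwrite("pics/"+n,im["color"][:,:,::-1])
E
python3 - <<'E'
from h import *
ims=[optics.get_image(n) for n in("scene","side","wrist")]
import pickle; pickle.dump(ims,open("i0.pkl","wb"))
for i,n in zip(ims,("scene","side","wrist")): save(i,n+"0.png"); print(n,ray(i,256,192),i["K"][0,0],i["k1"])
s=r.read_state(); print(s["time"],s["ee_pos"],s["eef_rot"])
E
```

```text
pics
scene (array([ 1.353634  , -0.30761336,  0.84719819]), array([-0.71455021,  0.27607061, -0.64294497])) 384.0715256431262 -0.06016976274639239
side (array([ 0.05500256, -0.47697813,  0.9127487 ]), array([ 0.43750451,  0.47163441, -0.7657164 ])) 371.0427940694604 -0.007077474416942002
wrist (array([0.22076359, 0.61561358, 0.3835391 ]), array([ 0.2475262 , -0.12454076, -0.96089914])) 323.3723062112449 0.014572372178575247
0.15 [0.2882073  0.58205002 0.21366867] [-7.15700485e-01 -3.05848431e+00  2.43439610e-03]
```

```bash
python3 - <<'E'
import cv2,numpy as np
a=[cv2.imread(f"pics/{n}0.png") for n in("scene","side")]
cv2.imwrite("pics/both.png",cv2.resize(np.vstack(a),None,fx=.78,fy=.78))
E
```

```text
(no output)
```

View pics/scene0.png

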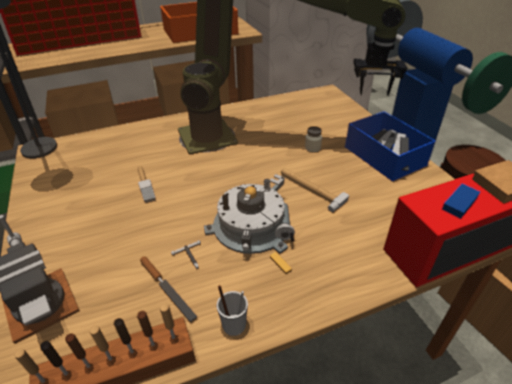

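View pics/side0.png

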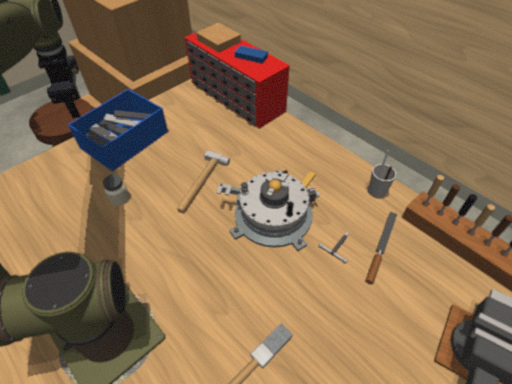

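The dividing table is at about (251,207) in the scene picture and (274,203) in the side picture. The start pose is far from it, so I'll aim the wrist camera at it.

```bash
cat >> h.py <<'E'
from scipy.spatial.transform import Rotation as Ro
def down(yaw):  # tool z down, tool y axis at angle yaw+90deg about world z
    return (Ro.from_euler('z',yaw)*Ro.from_rotvec([np.pi,0,0])).as_rotvec()
E
python3 - <<'E'
from h import *
import pickle
ims=pickle.load(open("i0.pkl","rb"))
a=onz(ims[0],251,205,.087); b=onz(ims[1],274,203,.087); print(a,b)
c=(a+b)/2
s=r.read_state(); R0=Ro.from_rotvec(s["eef_rot"]); o,d=ray(ims[2],256,192)
ol=R0.inv().apply(o-s["ee_pos"]); dl=R0.inv().apply(d); print("cam in tool",ol,dl)
R=Ro.from_rotvec(down(np.pi)) 
az=R0.as_matrix()[:,0]; print("tool x",az)
for yaw in (np.arctan2(c[1],c[0]),np.arctan2(c[1],c[0])+np.pi):
  R=Ro.from_rotvec(down(yaw)); dd=R.apply(dl); h=.30
  off=R.apply(ol); cam=c-dd/abs(dd[2])*h
  p=cam-off; q=ik(p,R.as_rotvec()); print(yaw,p,q)
  if q is not None and abs(q[5])<1.6:
    r.goto(p,R.as_rotvec()); break
im=optics.get_image("wrist"); pickle.dump(im,open("w1.pkl","wb")); save(im,"w1.png")
cv2.imwrite("pics/w1b.png",cv2.resize(im["color"][:,:,::-1],None,fx=1.5,fy=1.5,interpolation=cv2.INTER_CUBIC))
s=r.read_state();print(s["time"],s["ee_pos"])
E
```

```text
[ 0.55869751 -0.01698928  0.087     ] [ 0.53584043 -0.0331736   0.087     ]
cam in tool [ 7.53537149e-02 -1.22150424e-04 -1.69861504e-01] [-2.77199747e-01 -2.22662735e-04  9.60867851e-01]
tool x [-8.96168925e-01  4.43713020e-01  1.18746877e-04]
-0.04579814152666622 [ 0.55844143 -0.02578535  0.2171385 ] [-1.42167774e-01 -7.87032888e-02  1.85209333e+00 -4.44089210e-16
  1.36820261e+00  1.47442669e+00]
2.5667 [ 0.55852323 -0.02509058  0.217131  ]
```

View pics/w1b.png

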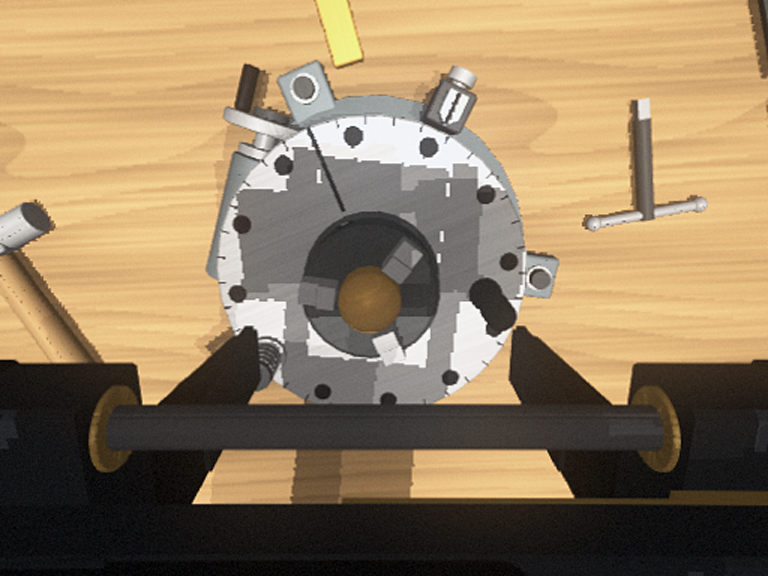

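The wrist view, in 1.5x pixels, shows:
- Zero line from (343,210) to the rim at (308,128).
- Pointer with its line at about (450,105).
- Post at about (493,308).
- Pin head at (265,360), half hidden by a finger. The bracket is behind the gripper.

I'll look again from the other side, centred on the pin and bracket.

```bash
python3 - <<'E'
from h import *
import pickle
w=pickle.load(open("w1.pkl","rb"))
f=lambda u,v,z: onz(w,u/1.5,v/1.5,z)
for n,a in dict(pommel=(370,298,.149),pin=(265,355,.12),z0=(343,210,.085),z1=(308,128,.085),ptr1=(442,120,.084),ptr2=(456,92,.084),postbase=(498,320,.085),posttop=(485,293,.135),rimL=(219,275,.085),rimT=(352,116,.085),rimR=(524,240,.085),rimR2=(505,340,.085)).items(): print(n,f(*a))
P=np.array([f(219,275,.085),f(240,205,.085),f(352,116,.085),f(420,125,.085),f(480,160,.085),f(524,240,.085),f(505,340,.085)])[:,:2]
A=np.c_[2*P,np.ones(len(P))]; s=np.linalg.lstsq(A,(P**2).sum(1),rcond=None)[0]; print("circle",s[:2],np.sqrt(s[2]+s[:2]@s[:2]))
c=s[:2]; pin=f(265,355,.12)[:2]; out=(pin-c)/np.linalg.norm(pin-c)
tgt=np.r_[pin+.02*out,.085]; print(out,tgt)
ol=np.array([.07535,0,-.16986]); dl=np.array([-.2772,0,.9609])
R=Ro.from_rotvec(down(-.046+np.pi)); dd=R.apply(dl); cam=tgt-dd/abs(dd[2])*.32; p=cam-R.apply(ol)
r.goto(p,R.as_rotvec())
im=optics.get_image("wrist"); pickle.dump(im,open("w2.pkl","wb"))
cv2.imwrite("pics/w2b.png",cv2.resize(im["color"][:,:,::-1],None,fx=1.5,fy=1.5,interpolation=cv2.INTER_CUBIC))
s=r.read_state();print(s["time"],s["ee_pos"],s["joints"])
E
```

```text
pommel [ 0.55990285 -0.01781899  0.149     ]
pin [0.51832635 0.04778378 0.12      ]
z0 [ 0.59796784 -0.00123829  0.085     ]
z1 [0.64716847 0.01618677 0.085     ]
ptr1 [ 0.64813857 -0.06335048  0.084     ]
ptr2 [ 0.6632228  -0.07169201  0.084     ]
postbase [ 0.52122195 -0.09849199  0.085     ]
posttop [ 0.55562215 -0.07961919  0.135     ]
rimL [0.55998729 0.08112532 0.085     ]
rimT [ 0.65272574 -0.01029636  0.085     ]
rimR [ 0.57400546 -0.11389497  0.085     ]
rimR2 [ 0.50685171 -0.10338547  0.085     ]
circle [ 0.55393632 -0.01824478] 0.09759692839136999
[-0.47467978  0.88015857] [0.50883275 0.06538695 0.085     ]
5.1333 [0.49192593 0.06613312 0.23513222] [ 2.54491696e-02 -2.36364068e-01  1.96079387e+00 -2.09588315e-05
  1.41717135e+00 -1.49910461e+00]
```

View pics/w2b.png

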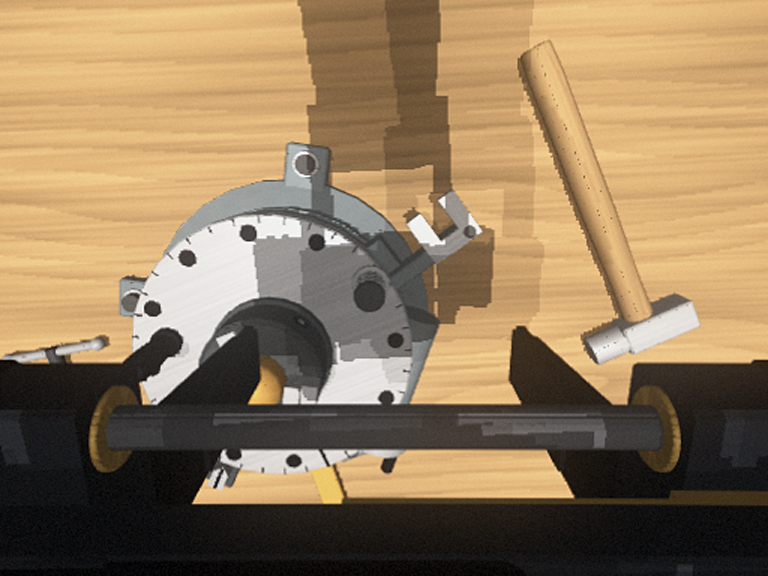

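The view shows the pin head top at (369,296). The U-notch bracket at about (445,225) opens to the upper left, towards the robot. I'll zoom in on the bracket and pin.

```bash
python3 - <<'E'
import pickle,cv2
im=pickle.load(open("w2.pkl","rb"))["color"][:,:,::-1]
# crop u 225..335, v 120..215  x7
cv2.imwrite("pics/c2.png",cv2.resize(im[120:205,225:335],None,fx=7,fy=7,interpolation=cv2.INTER_CUBIC))
E
```

```text
(no output)
```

View pics/c2.png

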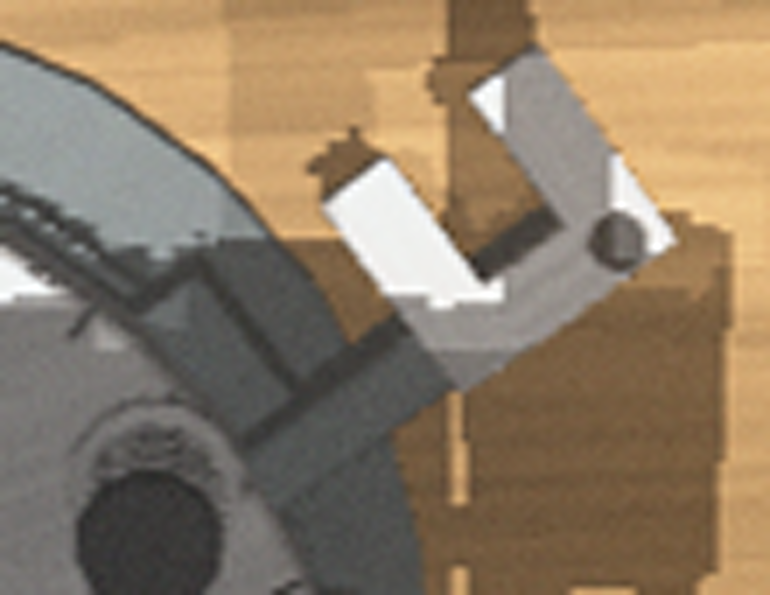

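```bash
python3 - <<'E'
from h import *
import pickle
w=pickle.load(open("w2.pkl","rb"))
f=lambda u,v,z=.085: onz(w,225+(u-3)/7,120+(v-3)/7,z)[:2]
A,B,C,D=f(323,207),f(387,158),f(470,97),f(537,48); E,F=f(677,243),f(458,390)
pin=f(149,540,.12); print("pin",pin)
print("prong lens",*[np.linalg.norm(x)*1e3 for x in(B-A,C-B,D-C,D-A,E-D,E-F)])
mouth=(A+B+C+D)/4
o1=(D-A)/np.linalg.norm(D-A); i1=(E-D)/np.linalg.norm(E-D)
th=lambda v:np.degrees(np.arctan2(v[1],v[0]))
n=mouth+.018*i1
print("mouth",mouth,"out edge",th(o1),"in dir",th(i1),"rear",th(E-F),"notch",n)
v=n-pin; print("pin->notch",np.linalg.norm(v),th(v))
# side walls
print(th(f(490,297)-B),th(f(562,222)-C))
w1=pickle.load(open("w1.pkl","rb"))
# hole centres in w2 for table centre (1.5x image)
g=lambda u,v: onz(w,u/1.5,v/1.5,.085)[:2]
H=np.array([g(*x) for x in((396,340),(386,398),(316,241),(248,233),(188,258),(152,308))])
s=np.linalg.lstsq(np.c_[2*H,np.ones(len(H))],(H**2).sum(1),rcond=None)[0]; print("w2 hole circle",s[:2],np.sqrt(s[2]+s[:2]@s[:2]))
g=lambda u,v: onz(w1,u/1.5,v/1.5,.085)[:2]
H=np.array([g(*x) for x in((242,224),(284,165),(353,136),(428,147),(485,194),(509,261),(237,293),(322,391),(388,400),(450,377))])
s=np.linalg.lstsq(np.c_[2*H,np.ones(len(H))],(H**2).sum(1),rcond=None)[0]; print("w1 hole circle",s[:2],np.sqrt(s[2]+s[:2]@s[:2]))
c=s[:2]; print("center->pin",np.linalg.norm(pin-c),th(pin-c)); print(np.linalg.norm(H-c,axis=1))
E
```

```text
pin [0.50291678 0.05624099]
prong lens 11.317079998578533 14.271317563670591 11.346666653371974 36.933281606639355 34.47889311314029 37.36956509245589
mouth [0.45490103 0.09720955] out edge 124.26602285613082 in dir 34.78677524649666 rear 122.40656350489157 notch [0.46968409 0.10747899]
pin->notch 0.061071631935473075 122.9672284534094
34.64501242793944 35.01238856046989
w2 hole circle [ 0.55421779 -0.01609292] 0.08812754430792177
w1 hole circle [ 0.55377191 -0.01682302] 0.08798543701064233
center->pin 0.08902018705352956 124.83928188487313
[0.08793905 0.08797367 0.08794916 0.0879461  0.08787016 0.08826004
 0.08817121 0.08781391 0.08814987 0.0877799 ]
```

Geometry agrees to about 1 mm: axis at (0.554,-0.0165), outward direction 124.5°, notch inward direction 34.5°. Next I'll grasp the pin with the jaws tangential, lift it, and hover past the mouth.

```bash
cat >> h.py <<'E'
C=np.array([.554,-.0165]); dv=lambda d:np.array([np.cos(np.radians(d)),np.sin(np.radians(d))])
OUT=dv(124.4); IN=dv(34.5); BORE=np.array([.5038,.0561]); NOTCH=BORE+.062*OUT
YP=np.radians(124.4)
E
python3 - <<'E'
from h import *
import pickle
o=down(YP); print(NOTCH)
r.goto(np.r_[BORE,.17],o)
r.move_straight(np.r_[BORE,.094],feed=.12)
r.clamp(25); s=r.read_state(); print(s["time"],s["grip_width"],s["force"],s["ee_pos"])
r.move_straight(np.r_[BORE,.155],feed=.12)
S=NOTCH-.042*IN
r.move_straight(np.r_[S,.155],feed=.15)
s=r.read_state(); print(s["time"],s["grip_width"],s["force"],s["ee_pos"])
ims=[optics.get_image(n) for n in("wrist","side")]; pickle.dump(ims,open("w3.pkl","wb"))
a=cv2.resize(ims[0]["color"][100:384,56:456],(780,554)); cv2.imwrite("pics/w3.png",a[:,:,::-1])
E
```

```text
[0.46877205 0.10725704]
7.9583 0.01962375240863883 [ 1.11928283  0.08924495 -0.12680999] [0.50386347 0.05613393 0.09399329]
9.2667 0.01928317971973312 [ 0.77945373  0.96998068 -1.57326197] [0.43431801 0.08339277 0.15478463]
```

View pics/w3.png

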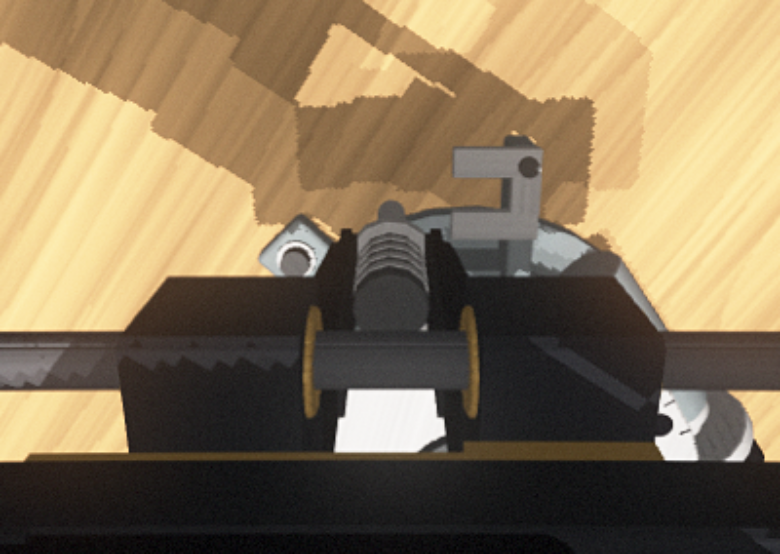

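The pin is held upright and clear of the table, and the notch is ahead of it along the jaw axis. Inserting now.

```bash
python3 - <<'E'
from h import *
import pickle
S=NOTCH-.042*IN; z=.0955
print(r.move_straight(np.r_[S,z],feed=.12,f_stop=8))
print(r.move_straight(np.r_[NOTCH-.018*IN,z],feed=.05,f_stop=6))
s=r.read_state(); print(s["time"],s["force"],s["ee_pos"])
print(r.move_straight(np.r_[NOTCH-.0005*IN,z],feed=.03,f_stop=5))
s=r.read_state(); print(s["time"],s["force"],s["ee_pos"]-np.r_[NOTCH,z])
ims=[optics.get_image(n) for n in("wrist","side")]; pickle.dump(ims,open("w4.pkl","wb"))
a=cv2.resize(ims[0]["color"][100:384,56:456],(780,554)); cv2.imwrite("pics/w4.png",a[:,:,::-1])
E
```

```text
False
False
10.65 [-0.59556438 -0.16412619 -1.15274967] [0.45389195 0.09718534 0.09535713]
False
11.3833 [-0.0501282   0.32756743 -0.25579372] [-0.00049746 -0.00026549 -0.00012686]
```

View pics/w4.png

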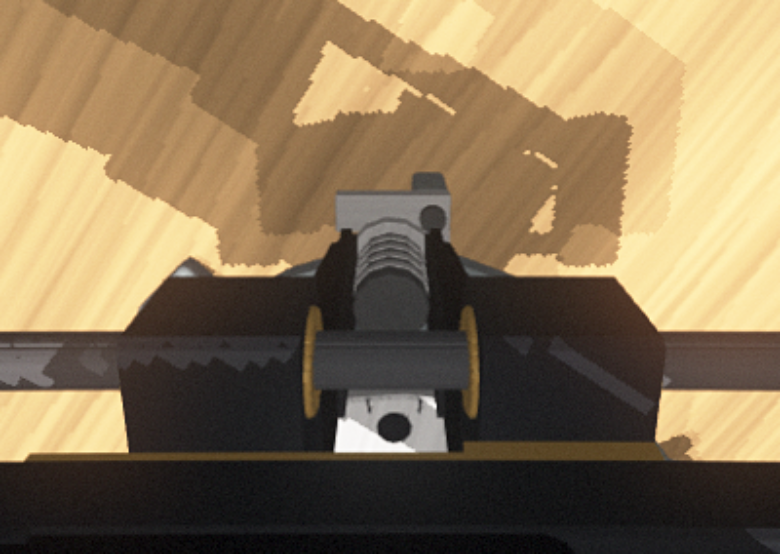

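No contact force and the pin is at the notch end. I'll release, back off upwards, check the pin, and locate the post from the pictures I already have.

```bash
python3 - <<'E'
from h import *
import pickle
r.gripper_open(); r.dwell(.1)
p=r.read_state()["ee_pos"]; r.move_straight(np.r_[p[:2],.18],feed=.15)
w1=pickle.load(open("w1.pkl","rb")); w2=pickle.load(open("w2.pkl","rb"))
for n,w,b,z in(("w1base",w1,(485,294),.085),("w1top",w1,(497,317),.135),("w2base",w2,(166,343),.085)):
  q=onz(w,b[0]/1.5,b[1]/1.5,z)[:2]-C; print(n,np.linalg.norm(q),np.degrees(np.arctan2(q[1],q[0])))
ol=np.array([.07535,0,-.16986]); dl=np.array([-.2772,0,.9609])
R=Ro.from_rotvec(down(-.046)); dd=R.apply(dl); cam=np.r_[C+[0.0,0.0],.085]-dd/abs(dd[2])*.33; p=cam-R.apply(ol)
r.goto(p,R.as_rotvec())
ims=[optics.get_image(n) for n in("wrist","side","scene")]; pickle.dump(ims,open("w5.pkl","wb"))
s=r.read_state(); print(s["time"],s["ee_pos"])
up=lambda i,k:cv2.resize(i,None,fx=k,fy=k,interpolation=cv2.INTER_CUBIC)
q=proj(ims[1],np.r_[NOTCH,.1]).astype(int); q2=proj(ims[2],np.r_[NOTCH,.1]).astype(int); print(q,q2)
cr=lambda i,q:cv2.resize(i["color"][q[1]-20:q[1]+20,q[0]-20:q[0]+20],(240,240))
a=up(ims[0]["color"][40:290,110:390],1.92); a=cv2.resize(a,(538,480))
cv2.imwrite("pics/w5.png",np.hstack([a,np.vstack([cr(ims[1],q),cr(ims[2],q2)])])[:,:,::-1])
E
```

```text
w1base 0.07467522442404362 -101.16929097242333
w1top 0.07093549909733349 -100.11083304467512
w2base 0.07495743534066153 -99.10958421840823
15.4667 [ 0.57363487 -0.01715483  0.24492672]
[223 185] [277 174]
```

View pics/w5.png

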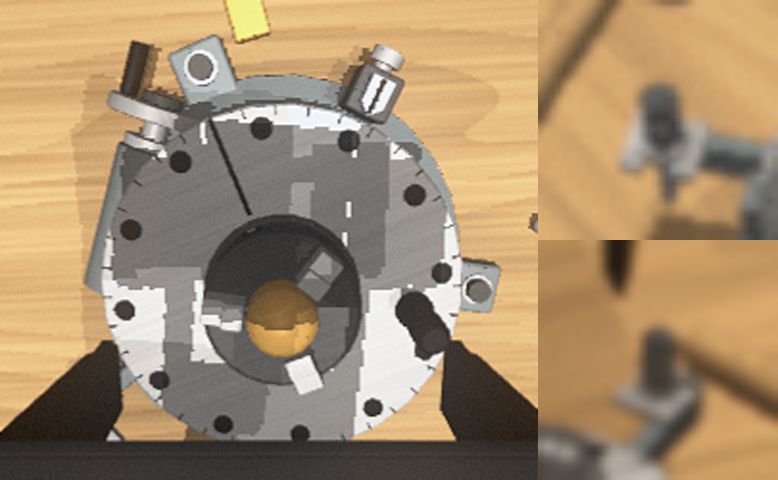

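The pin hangs upright in the notch in both outside views, and nothing else has been disturbed. Zero line runs (249,213)→(210,118) and the pointer line (371,108)→(383,78). Next I grip the post with tangential jaws and swing it round the arc.

```bash
cat > ang.py <<'E'
from h import *
def angs(w,pts,f):
    for n,(u,v) in pts.items():
        q=onz(w,*f(u,v),.085)[:2]-C; print(n,round(np.linalg.norm(q),4),round(np.degrees(np.arctan2(q[1],q[0])),2))
E
python3 - <<'E'
from ang import *
import pickle
w=pickle.load(open("w5.pkl","rb"))[0]
angs(w,dict(z0=(249,213),z1=(210,118),p0=(371,108),p1=(383,78),postbase=(410,305)),lambda u,v:(110+u/1.9214,40+v/1.92))
pos=lambda a,z:np.r_[C+.074*dv(a),z]; yaw=lambda a:down(np.radians(a+180))
print([ik(pos(a,.115),yaw(a)) for a in(-100,-146)])
r.goto(pos(-100,.21),yaw(-100))
r.move_straight(pos(-100,.1),feed=.15,f_stop=12)
r.clamp(15); s=r.read_state(); print(s["time"],s["grip_width"],s["ee_pos"],s["force"])
E
```

```text
z0 0.0465 19.11
z1 0.099 19.0
p0 0.1072 -27.83
p1 0.1226 -27.25
postbase 0.0719 -99.12
[array([-0.26156202, -0.01549827,  1.96917384,  0.        ,  1.18791708,
       -0.08702909]), array([-2.25218456e-01, -1.36900397e-01,  2.08303196e+00, -4.44089210e-16,
        1.19546109e+00,  7.52165926e-01])]
18.95 0.01748411753550468 [ 0.54078311 -0.08933336  0.09990256] [-1.97976928 -0.01858556  1.42249182]
```

```bash
python3 - <<'E'
from ang import *
import pickle
pos=lambda a,z:np.r_[C+.074*dv(a),z]; yaw=lambda a:down(np.radians(a+180))
A=-99.5-46.3
for a in np.linspace(-100,A,7)[1:]:
    r.move_straight(pos(a,.1),frame=yaw(a),feed=.06)
s=r.read_state(); print(s["time"],s["grip_width"],s["ee_pos"],s["force"])
r.dwell(.2); r.gripper_open(); r.move_straight(pos(A,.2),feed=.15)
ol=np.array([.07535,0,-.16986]); dl=np.array([-.2772,0,.9609])
R=Ro.from_rotvec(down(-.046)); dd=R.apply(dl); cam=np.r_[C,.085]-dd/abs(dd[2])*.33; p=cam-R.apply(ol)
r.goto(p,R.as_rotvec())
im=optics.get_image("wrist"); pickle.dump(im,open("w6.pkl","wb"))
print(r.read_state()["time"])
cv2.imwrite("pics/w6.png",cv2.resize(im["color"][50:200,210:370],(800,750),interpolation=cv2.INTER_CUBIC)[:600,:,::-1])
E
```

```text
20.85 0.01708133143806212 [ 0.49297103 -0.05791476  0.09990498] [ 2.36619139  3.94256398 -3.65894008]
23.975
```

View pics/w6.png

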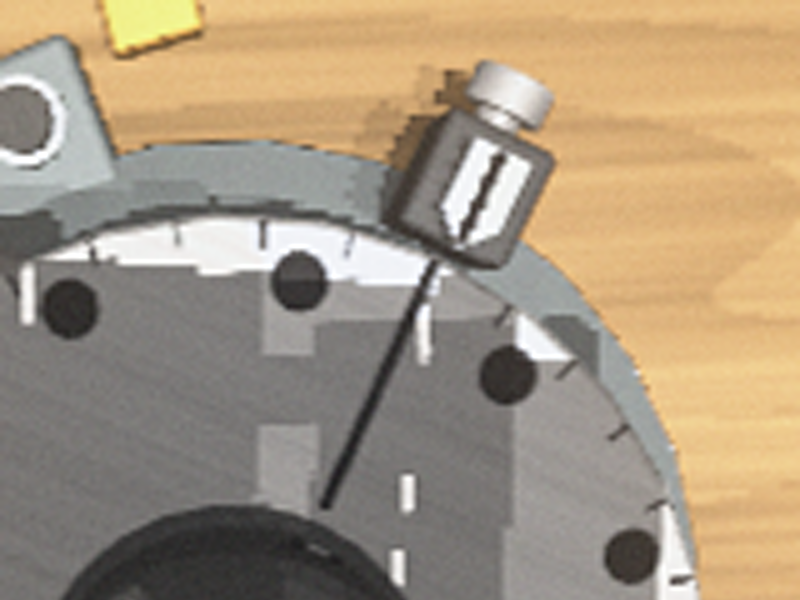

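```bash
python3 - <<'E'
from ang import *
import pickle
w=pickle.load(open("w6.pkl","rb"))
angs(w,dict(z0=(325,507),z1=(435,262),p0=(460,240),p1=(501,155)),lambda u,v:(210+u/5,50+v/5))
E
```

```text
z0 0.0463 -27.13
z1 0.0988 -26.46
p0 0.1045 -27.91
p1 0.1218 -27.84
```

The line is about 1.2° (2 mm at the rim) short of the pointer, inside the 5 mm limit. One last glance at the pin before handing in.

```bash
python3 - <<'E'
from h import *
import pickle
o=pickle.load(open("w5.pkl","rb"))
n=[None]+[optics.get_image(k) for k in("side","scene")]
rows=[]
for i in(1,2):
    q=proj(o[i],np.r_[NOTCH,.1]).astype(int); c=lambda m:cv2.resize(m["color"][q[1]-35:q[1]+35,q[0]-35:q[0]+35],(280,280))
    rows.append(np.hstack([c(o[i]),c(n[i])]))
cv2.imwrite("pics/w7.png",np.vstack(rows)[:,:,::-1])
E
```

```text
(no output)
```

View pics/w7.png

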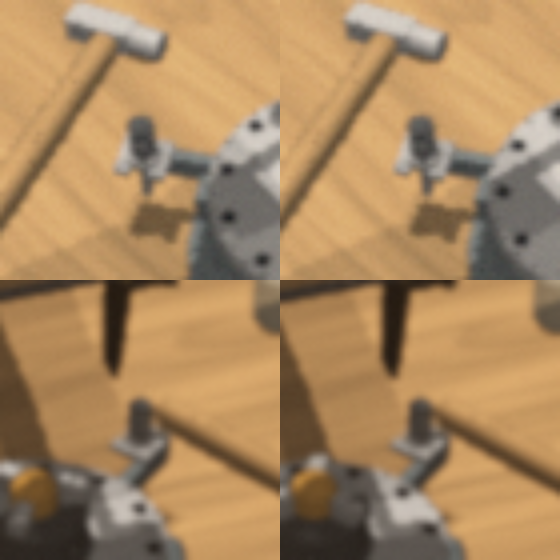

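The pin hangs unchanged in the notch, at about (142,140) in the side crop and (140,420) in the scene crop, before and after the turn. Handing in.

```bash
python3 -c "
from h import *
print(r.read_state()['time']); hand_in()"
```

```text
24.075
the job is handed in; nothing more can be done
```

The job is done and handed in at 24.1 s of the 53 s allowed; no verdict is reported. I drew the pin, slid it into the notch through its mouth and released it there. Then I gripped the post, swung the table about 46° clockwise and let go, leaving the arm clear above.

- **Pin:** the last side and scene pictures show it hanging upright in the notch, unchanged by the turn. At release the tool was within 1 mm of my computed parking place.
- **Zero line:** it reads about 1.2° short of the pointer line, roughly 2 mm at the rim against the 5 mm limit. I left it there. My two earlier readings of the pointer differ by up to about 1°, so the true offset could be a little more or less.
- **Pointer and other items:** the pointer's measured angle agrees before and after the turn, to within that reading error. I planned every move clear of the pommel and saw no sign of contact. The hammer looks unmoved in the last picture. I did not separately re-measure the other bench items, but none were approached.

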